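# Zero the plate-height gauge

### The job

Slide the metal setting plate flat along the bench, ramped end first, into the nest of the height gauge until it is fully home against the stop, so that it lifts the stylus and the needle swings. Then, with the plate in place, turn the dial's bezel until its zero mark stands exactly at the tip of the needle, and let go. Do not lift the plate off the bench, and leave the other lab ware where it is.

Things in the scene. Friction and masses are not known exactly. Their poses are not given: they have to be found in the camera images.
- plate: loose aluminium setting plate lying on the bench, 160 (x) x 86 (y) x 10 mm, 0.35 kg. Origin: centre of its underside; +x towards its ramped front end (last 30 mm slope down to 4 mm thick), z up. A black grip bar, 40 (x) x 16 (y) mm, stands on it, x from -78 to -38 mm, from the plate's top (10 mm) up to 48 mm
- plate_grip (a point): point in the plate's grip bar, on its centre line, 36 mm above the bench when the plate lies flat; axes as the plate's: pinch the bar across y
- home (a point): bench-level point in the gauge's nest where the plate's origin lies when fully home; +x is the way the plate slides in. Nest: two fixed steel rails 14 mm high, 92 mm apart inside, from 20 to 80 mm beyond this point, mouths flaring outwards from -10 to 20 mm, and a cross stop 80 mm beyond it that the plate's front edge meets
- dial_grip (a point): on the vertical axis of the dial (face up), 93 mm above the bench, at about mid-height of the knurled aluminium bezel, a disc 64 mm across from 85 to 99 mm above the bench that overhangs the dark dial body (46 mm across) below; grip it across from above at any yaw; axes as home
- gauge: the fixed height gauge; origin at bench level under the dial axis, 38 mm beyond home, +x as there. A grey arm (top 62 mm high) carries the dial over the nest from a column 64 mm high, 64 to 96 mm beyond the origin. On the dial axis, below the dial, a stylus with a round tip hangs 5.5 mm above the bench; a light spring lets the plate's ramp lift it
- bezel (a joint): turn of the bezel with its white scale, rad, grows anticlockwise seen from above; it turns endlessly with stiff friction (0.06 N m) and stays where left. At 0 the zero mark points to the nest's mouth, which is not the answer
- zero_mark (a point): inner point of the zero mark, a broad black arrowhead pointing inwards on the white scale, 20 mm from the dial axis, turns with the bezel. All other scale lines are thin
- needle_tip (a point): tip of the long thin end of the gauge's black needle (the opposite, short end is broader), 20 mm from the dial axis, just above the white scale; the needle swings only when the stylus is lifted, not with the bezel, and cannot be turned by hand; where it comes to rest differs from time to time
- tube_rack: bystander, to be left alone: white rack full of capped sample tubes, 130 x 70 x 75 mm; origin: centre of its underside
- well_plate: bystander, to be left alone: clear 96-well plate, 127 x 85 x 14 mm; origin: centre of its underside
- reagent_a: bystander, to be left alone: small amber bottle, 44 mm across, 75 mm tall; origin: centre of its underside
- reagent_b: bystander, to be left alone: second small amber bottle, 44 mm across, 75 mm tall; origin: centre of its underside
- vial: bystander, to be left alone: amber vial, 24 mm across, 40 mm tall; origin: centre of its underside
- control_jar: bystander, to be left alone: white jar, 50 mm across, 55 mm tall; origin: centre of its underside
There are look-alikes about, which are no part of the job. What is shaped like the plate but pink is not meant.

How it is judged:
On the way, in this order (a step that is already met when the one before it is completed fails the run):
1. the setting plate is fully home in the nest, flat on the bench (x of plate in the frame of home above -0.003 m and y of plate in the frame of home between -0.005 and 0.005 m and angle between the x axis of plate and the x axis of home, either way round below 0.08 rad and height (world z) of plate below 0.004 m), for 0.2 s.
2. with the plate home, the bezel's zero mark is brought to the needle (all of step 1 and horizontal distance between needle_tip and zero_mark below 0.0025 m), for 0.3 s.
At the end, for the whole second after the job is handed in: The plate lies at rest on the bench in the nest, its front edge within 3 mm of the stop, within 5 mm sideways and straight to 0.08 rad; the zero mark's inner point is within 2.5 mm (horizontally) of the needle's tip, and the bezel is at rest (all of step 2 and linear speed of plate below 0.01 m/s and velocity of joint bezel between -0.05 and 0.05 rad/s); the robot touches nothing.
It fails at once if the setting plate is lifted off the bench or tipped (over 15 mm or 0.2 rad) (height (world z) of plate above 0.015 m or angle between plate's own z axis and vertical above 0.2 rad).
It fails at once if a bystander is pushed more than 25 mm from its place (distance of any of tube_rack, well_plate, reagent_a, reagent_b, vial, control_jar from where it was at the start of the episode above 0.025 m).
It also fails if it takes over 72 s, if anything falls off the work surface, if the arm or the gripper's body presses on something with over 40 N, if the wrist force passes 120 N, or if a joint passes its speed limit or range.

### The arm

A 7-joint arm with a two-finger parallel gripper is mounted at the origin on the work surface. World frame = base frame: x ahead of the robot, y to its left, z up, the work surface at z = 0. Lengths are in m, angles in rad, forces in N, time in s.
With the tool pointing down it reaches from about 0.4 to 0.85 m from the base axis. Payload 10.4 kg.
Tool frame: the origin (TCP) lies midway between the tips of the shut fingers; the grasp point (between the pads) lies 19 mm behind it; z points along the fingers, y is the direction in which the jaws open and shut (so a half turn about z gives the same grasp; the last joint's range is limited). The gripper opens to 85 mm and grips with 20 to 120 N. Pads are 22 mm wide; open, the fingers measure 114 mm over their backs; the gripper's body (76 mm by 85 mm) begins 54 mm behind the grasp point. The pads swing forward as they close: fully open they stand 13 mm farther back than shut.
Start: joints at [1.084, 0.332, -0.065, 1.46, 0.022, 1.35, -0.088], TCP at [0.28, -0.559, 0.231] pointing down, gripper open.
Joint ranges: [-2.6, 2.6], [-0.5, 2.12], [-1.47, 1.34], [0.16, 2.42], [-1.27, 4.41], [0.06, 2.06], [-2.6, 2.6]. Speed limits (rad/s): [2.22, 2.22, 2.79, 2.79, 3.14, 3.14, 3.14].

### API

Orientations are given as a unit quaternion [x, y, z, w].
In Python, from workcell import manip, camera, camera_info, workorder, nets gives the robot as it stands.
- The arm moves only by the tool apply_moves, never from a script. Its argument "commands" is a list of rows, each a list of 5 numbers: the shift along the tool's x, y, z in m, then the turn about the tool's z in degrees, then the gripper command: -1 is fully open, 1 is shut, values between are in proportion. A call has 1 to 5 rows; each row shifts and turns the pose as measured when the row begins, along the tool's axes as they then stand; what a row does not reach is not made up. A row lasts 1/12 s, in which the tool goes at most 41.7 mm and 7.16 degrees, less where a joint would pass 70% of its speed; a pose out of reach is approached as far as the arm can. A call is refused whole if a number of a shift passes 0.0417 or a number of a turn 7.16, either way. A call with a gripper value outside its range is refused whole. The fingers move at their own pace and stop on an object; "squeeze" is the grip in N (left out, the last holds). Time passes only in rows, so rows that do not move let the fingers close. It gives the time, the measured TCP pose, the force and the opening at its end, in the units of the state.
- manip.get_obs(): the state, without advancing time (a new reading comes with each control period).
- camera(name): name is "side" or "top"; returns (picture, depth): 400x640x3 uint8, red, green, blue; 400x640 float32, m along the optical axis (not along the pixel's ray), 0 where there is no reading.
- camera_info(name): a dict with "camera_matrix" (3x3 intrinsics, pixels), "xyz" and "rotation" of the camera in the world. Camera axes: x right, y down, z forward; pixel columns grow to the right and rows downward; lengths in m; the calibration is good to about 2 mm. A picture is of the moment at which its call begins. camera_info takes no time and is no camera call.
- workorder.hand_in(): hands the job in, once; it reports no verdict.
Trained networks look in the newest picture that a camera, given by its name, has taken for a name from the list of things; names that differ only in an ending like _2 or _b are one class to them, and where a whole thing is asked for, a point or a joint stands for the part that bears it (a point fixed in the world has none). Each returns a list of dicts, best first, with "conf" (0 to 1); they miss things now and then, are a little off and sometimes report something else, mostly with a low value. They report only what shows in the picture. A call takes as long as a camera call. They do not tell look-alikes from the thing itself.
- nets.look_for(camera, thing): "rect" ([left, top, width, height] in pixels, round what is visible of it).
- nets.place_of(camera, thing): "xy" ([column, row] in pixels: a listed point, or the origin of a listed thing).
The state is a dict: "clock": time; "joint_pos": joint angles; "joint_velocities": joint speeds; "tau": joint torques, N m; "position": TCP position; "ee_rot": TCP orientation; "ft_force": force on the tool from outside, world axes, zero at the start; "torque": the same for the moment, N m; "grip_width": opening from 0.0 (shut) to 1.0 (fully open).
Only numpy, scipy, OpenCV 4.12 (cv2) and the standard library are available. Lean on these libraries where they do the work, as an engineer would, in place of code of your own. Each camera call takes 0.05 s, during which the arm holds its last target. There are 200 camera calls.

## Working session

There is one attempt and no reset: what is moved stays moved. The work goes in short steps, Python scripts to look and compute and a tool call to move; the robot and the scene stay as the last step left them, time stands still between calls to the robot, and variables do not carry over. Pictures are saved under pics/ and viewed, about 8 in all and at most 12, crops included, and the job is handed in when it is done.

Besides the shell and the picture viewer there is one more tool, called after "Emit:" as name(argument=value, ...) on one line, values as JSON. apply_moves: Moves the arm, as the interface text tells. Its arguments: {"type":"object","properties":{"commands":{"type":"array","items":{"type":"array","items":{"type":"number"}}},"squeeze":{"type":"number"}},"required":["commands"]}

```bash
mkdir -p pics
cat > h.py <<'E'
import numpy as np, cv2
from workcell import manip, camera, camera_info, workorder, nets
from scipy.spatial.transform import Rotation as R
def ray(cam,uv):
    i=camera_info(cam);K=np.array(i["camera_matrix"]);M=np.array(i["rotation"])
    if M.shape!=(3,3): M=R.from_quat(M).as_matrix()
    d=M@np.linalg.inv(K)@np.array([uv[0],uv[1],1.]); return np.array(i["xyz"]),d
def at_z(cam,uv,z):
    o,d=ray(cam,uv); return o+d*(z-o[2])/d[2]
def proj(cam,p):
    i=camera_info(cam);K=np.array(i["camera_matrix"]);M=np.array(i["rotation"])
    if M.shape!=(3,3): M=R.from_quat(M).as_matrix()
    q=K@(M.T@(np.array(p)-np.array(i["xyz"]))); return q[:2]/q[2]
E
python3 - <<'E'
from h import *
ims=[]
for c in("top","side"):
    im,d=camera(c);np.save(c+"_d.npy",d);cv2.imwrite(f"{c}0.png",im[:,:,::-1]);ims.append(im)
    print(c,camera_info(c))
    for t,z in(("plate",0),("plate_grip",.036),("dial_grip",.093),("home",0),("gauge",0),("zero_mark",.097),("needle_tip",.097)):
        for r in nets.place_of(c,t)[:3]: print(t,np.round(r["xy"],1),round(r["conf"],2),np.round(at_z(c,r["xy"],z),3))
cv2.imwrite("pics/a.png",cv2.resize(np.vstack(ims)[:,:,::-1],(480,600)) if 0 else ims[0][:,:,::-1])
cv2.imwrite("pics/b.png",ims[1][:,:,::-1])
s=manip.get_obs();print(s["clock"],s["position"],R.from_quat(s["ee_rot"]).as_matrix().round(3))
E
```

```text
top {'camera_matrix': array([[373.11342485,   0.        , 319.19186531],
       [  0.        , 373.11342485, 202.85841156],
       [  0.        ,   0.        ,   1.        ]]), 'xyz': array([ 0.43947891, -0.08123978,  0.97449896]), 'rotation': array([-0.69816478,  0.71346729, -0.02566125,  0.05358978])}
plate [401.3 202.1] 0.9 [ 0.547 -0.258  0.   ]
plate [435.3 286.3] 0.72 [ 0.33  -0.334  0.   ]
plate [232.3 273.1] 0.69 [0.371 0.186 0.   ]
plate_grip [244.3 288.6] 0.97 [0.335 0.146 0.036]
plate_grip [425.2 264. ] 0.88 [ 0.388 -0.303  0.036]
plate_grip [324.9 287.3] 0.87 [ 0.336 -0.055  0.036]
dial_grip [281.5 149.5] 0.88 [0.672 0.042 0.093]
dial_grip [284.6 169.4] 0.33 [0.622 0.035 0.093]
home [283.3 169.9] 0.96 [0.64 0.05 0.  ]
gauge [287.  157.3] 0.68 [0.674 0.04  0.   ]
zero_mark [282.1 140.5] 0.74 [0.693 0.04  0.097]
side {'camera_matrix': array([[486.32529267,   0.        , 327.75660002],
       [  0.        , 486.32529267, 199.17481164],
       [  0.        ,   0.        ,   1.        ]]), 'xyz': array([-0.03085691,  0.55251004,  0.78046322]), 'rotation': array([-0.33429242,  0.84194305, -0.39556153,  0.15136566])}
plate [300.5 336.2] 0.83 [0.365 0.192 0.   ]
plate [415.  254.6] 0.78 [ 0.332 -0.129  0.   ]
plate [462.2 208.5] 0.74 [ 0.338 -0.337  0.   ]
plate_grip [399.4 181.6] 0.86 [ 0.489 -0.277  0.036]
plate_grip [440.6 198.6] 0.78 [ 0.378 -0.292  0.036]
plate_grip [391.5 256.8] 0.73 [ 0.347 -0.058  0.036]
dial_grip [247.5 194.9] 0.88 [0.665 0.059 0.093]
home [264.5 229.4] 0.76 [ 0.633  0.047 -0.   ]
gauge [253.2 219.8] 0.65 [0.677 0.043 0.   ]
zero_mark [241.5 183.9] 0.73 [0.701 0.046 0.097]
0.8 [ 0.27963398 -0.55900133  0.23136553] [[ 0.894  0.447  0.   ]
 [ 0.447 -0.894 -0.   ]
 [ 0.     0.    -1.   ]]
```

View pics/a.png

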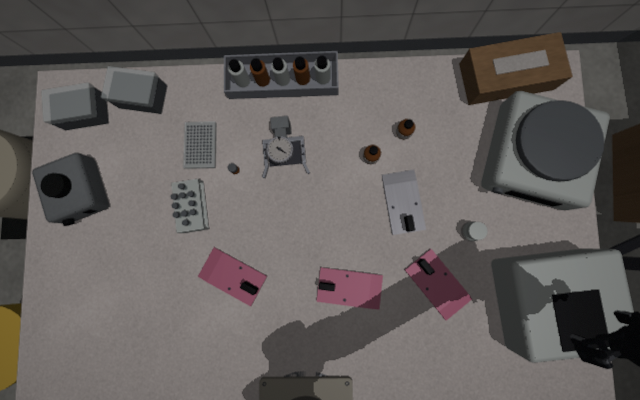

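View pics/b.png

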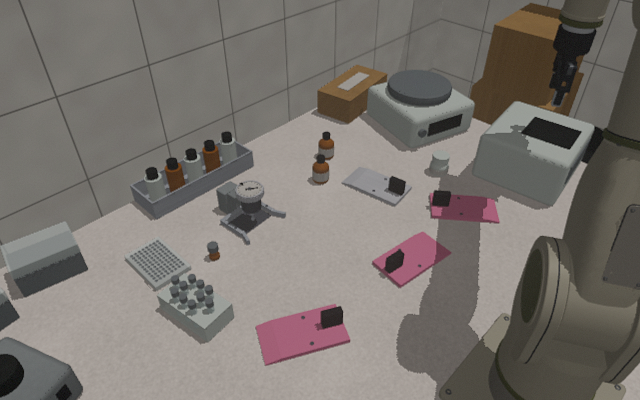

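The top view shows the metal plate at about (403,202), its bar at (408,223) and its ramp end up. The three plates at (233,276), (349,287) and (437,284) are pink, so they are decoys. The gauge dial is at (280,150) with the nest mouth facing down. Next I'll measure these and confirm in an enlarged crop.

Run:
```python
from h import *
im=cv2.imread("top0.png")
# metric rectification at z=0.01: x .40...78 , y .14..-.34 ; 1.6 px/mm
def rect(z,x0,x1,y0,y1,s):
    P=[(x1,y1),(x1,y0),(x0,y0),(x0,y1)]
    src=np.float32([proj("top",(*p,z)) for p in P]);w=(y1-y0)*s;h=(x1-x0)*s
    return cv2.warpPerspective(im,cv2.getPerspectiveTransform(src,np.float32([(0,0),(w,0),(w,h),(0,h)])),(int(w),int(h)),flags=cv2.INTER_CUBIC)
cv2.imwrite("pics/c.png",rect(.01,.42,.78,-.32,.14,1700))
hsv=cv2.cvtColor(im,cv2.COLOR_BGR2HSV)
print(im[190,400],im[185,395],im[215,395],im[200,440],im[150,340],im[176,400])
# plate outline from depth: points near z .01
d=np.load("top_d.npy");i=camera_info("top");K=i["camera_matrix"];M=R.from_quat(i["rotation"]).as_matrix()
v,u=np.mgrid[:400,:640];p=np.stack([(u-K[0,2])/K[0,0]*d,(v-K[1,2])/K[1,1]*d,d],-1)@M.T+i["xyz"]
np.save("pts.npy",p)
X=p[150:250,370:440]; m=(d[150:250,370:440]>0)
print("bench z",np.median(p[240:260,300:330,2]))
mk=((X[...,2]>.0055)&m).astype(np.uint8)
n,l,st,c=cv2.connectedComponentsWithStats(mk)
for k in range(1,n):
    if st[k,4]>300:
        q=X[l==k];r=cv2.minAreaRect(q[:,:2].astype(np.float32)*1000);print(st[k],r)
        b=q[q[:,2]>.035];print("bar",b.mean(0),len(b))
# dial
Y=p[100:200,250:320];b=Y[(Y[...,2]>.085)];print("dial",len(b),b.mean(0),b.min(0),b.max(0),cv2.minEnclosingCircle(b[:,:2].astype(np.float32)*1000))
for t in("reagent","vial","control_jar","tube_rack"):
    print(t,[np.round(at_z("top",r["xy"],0)[:2],3) for r in nets.place_of("top",t) if r["conf"]>.4])
```

```text
[129 124 125] [126 122 123] [135 131 132] [121 123 129] [122 124 131] [111 108 108]
bench z -0.0004079576708803656
[  13   23   43   62 1865] ((546.9513549804688, -262.6392517089844), (156.98768615722656, 87.12254333496094), 7.868099689483643)
bar [ 0.49019461 -0.26920498  0.04627831] 117
dial 584 [0.66238962 0.03970968 0.1330859 ] [ 0.43947891 -0.08123978  0.08580211] [0.70431838 0.0768394  0.97449896] ((570.9986572265625, -10.94403076171875), 149.12733459472656)
reagent [array([ 0.676, -0.172]), array([ 0.739, -0.273])]
vial []
control_jar [array([ 0.467, -0.422]), array([ 0.678, -0.178])]
tube_rack [array([0.552, 0.299])]
```

View pics/c.png

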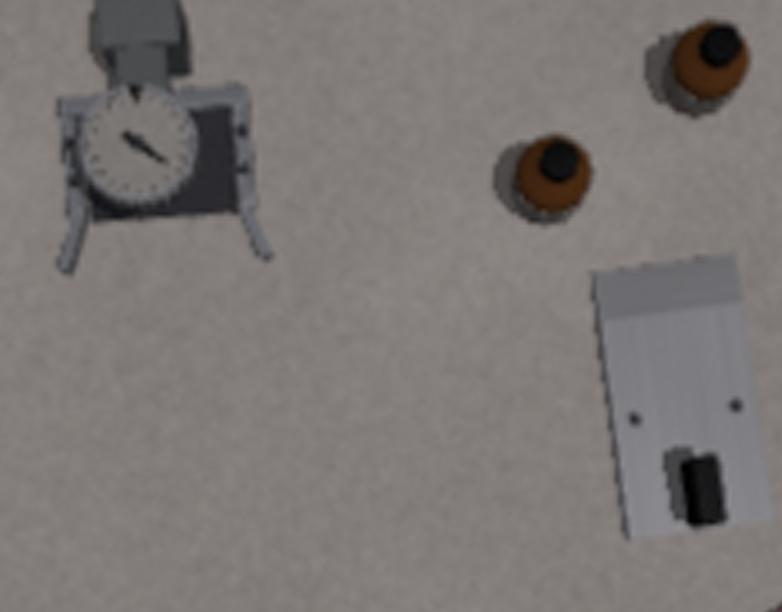

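The plate is confirmed as the bare aluminium one: 157x87 mm, centre (0.547,-0.263), yaw 7.9°, bar at (0.490,-0.270), which fits the model. I'll start toward it and fit the gauge pose in parallel.

Emit:
apply_moves(commands=[[0.035,-0.018,0,0,-1],[0.035,-0.018,0,0,-1],[0.035,-0.018,0,0,-1],[0.035,-0.018,0,0,-1],[0.035,-0.018,0,0,-1]], squeeze=60)

```text
clock: 1.42
position: [0.3917, -0.4037, 0.2299]
ee_rot: [0.975, 0.221, -0.002, 0.001]
ft_force: [1.7, -0.5, 0.1]
grip_width: 1.002
```

Emit:
apply_moves(commands=[[0.035,-0.018,0,0,-1],[0.035,-0.018,0,0,-1],[0.035,-0.018,0,0,-1],[0.035,-0.018,0,0,-1],[0,0,0,6.2,-1]])

```text
clock: 1.83
position: [0.4952, -0.2634, 0.2305]
ee_rot: [0.985, 0.173, -0.0, 0.001]
ft_force: [0.6, 1.1, 0.3]
grip_width: 0.997
```

Emit:
apply_moves(commands=[[0,0,0.03,6.2,-1],[0,0,0.03,6.2,-1],[0,0,0.03,0,-1],[0,0,0,0,-1]])

```text
clock: 2.17
position: [0.4998, -0.2596, 0.1404]
ee_rot: [0.998, 0.061, 0.003, 0.003]
ft_force: [-1.4, 1.5, -2.2]
grip_width: 1.003
```

```bash
cat >> h.py <<'E'
def st(tgt=None,yaw=None):
    s=manip.get_obs();M=R.from_quat(s["ee_rot"]).as_matrix();p=np.array(s["position"])
    y=np.degrees(np.arctan2(M[1,0],M[0,0]))
    print("t",round(s["clock"],2),"p",p.round(4),"yaw",round(y,2),"tilt",np.round(M[:,2],3),"F",np.round(s["ft_force"],1),"w",round(s["grip_width"],3),"j7",np.round(s["joint_pos"][6],2))
    if tgt is not None: print(" tool shift",(M.T@(np.array(tgt)-p)).round(4),"turn",None if yaw is None else round(y-yaw,2))
E
python3 - <<'E'
from h import *
p=np.load("pts.npy")[100:200,240:330].reshape(-1,3)
d=p[(p[:,2]>.088)&(p[:,2]<.11)];print("dial",len(d),cv2.minEnclosingCircle(d[:,:2].astype(np.float32)*1000),d[:,:2].mean(0))
r=p[(p[:,2]>.009)&(p[:,2]<.018)&(p[:,0]>.66)&(p[:,0]<.72)];
for a,b in((-.03,.0),(.08,.11)):
    q=r[(r[:,1]>a)&(r[:,1]<b)&(r[:,0]<.698)];print(len(q),q.min(0),q.max(0),np.degrees(np.polyfit(q[:,0],q[:,1],1)[0]),q.mean(0))
q=r[(r[:,0]>.70)];print("stop",len(q),q.mean(0),np.degrees(np.polyfit(q[:,1],q[:,0],1)[0]))
st((.490,-.270,.017),7.9)
E
```

```text
dial 552 ((673.1629638671875, 45.264320373535156), 32.56079864501953) [0.67189989 0.04488341]
47 [ 0.66084078 -0.00934206  0.00906782] [ 0.69789286 -0.00110112  0.01747862] 3.281527378772656 [ 0.67843903 -0.00468981  0.01321985]
54 [0.66018504 0.09141099 0.00920831] [0.69793973 0.10202707 0.01738577] 2.401320608371239 [0.6782076  0.0961511  0.01321088]
stop 80 [0.71217802 0.04820054 0.01328482] -0.6413168787276856
t 2.17 p [ 0.4998 -0.2596  0.1404] yaw 7.03 tilt [ 0.007 -0.005 -1.   ] F [-1.4  1.5 -2.2] w 1.003 j7 -1.11
 tool shift [-0.0118  0.0084  0.1234] turn -0.87
```

Emit:
apply_moves(commands=[[-0.012,0.008,0.035,-0.9,-1],[0,0,0.035,0,-1],[0,0,0.035,0,-1],[0,0,0.016,0,-1],[0,0,0,0,-1]])

```text
clock: 2.58
position: [0.4936, -0.2721, 0.0238]
ee_rot: [0.997, 0.071, 0.006, 0.005]
ft_force: [-1.3, 0.5, -0.9]
grip_width: 0.999
```

Run:
```python
from h import *
st((.490,-.270,.017),7.9)
im,d=camera("side");cv2.imwrite("pics/d.png",cv2.resize(im[120:250,320:480,::-1],None,fx=4,fy=4,interpolation=2))
```

```text
t 2.58 p [ 0.4936 -0.2721  0.0238] yaw 8.13 tilt [ 0.014 -0.009 -1.   ] F [-1.3  0.5 -0.9] w 0.999 j7 -1.11
 tool shift [-0.0033 -0.0027  0.0067] turn 0.23
```

View pics/d.png

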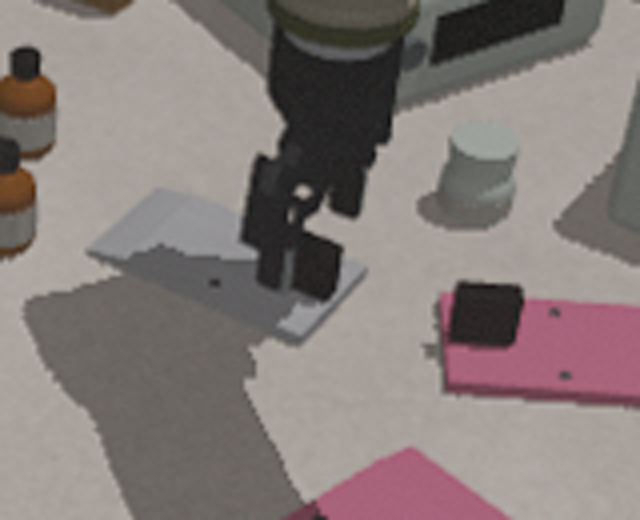

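Emit:
apply_moves(commands=[[-0.003,-0.003,0.006,0,-1],[0,0,0,0,1],[0,0,0,0,1],[0,0,0,0,1],[0,0,0,0,1]])

```text
clock: 3.05
position: [0.4947, -0.2721, 0.0267]
ee_rot: [0.997, 0.071, 0.011, 0.008]
ft_force: [0.3, 0.1, -0.4]
grip_width: 0.455
```

Emit:
apply_moves(commands=[[0,0,0,0,1],[0,0,0,0,1],[0,0,0,0,1],[0,0,0,0,1]])

```text
clock: 3.38
position: [0.4956, -0.2722, 0.0285]
ee_rot: [0.997, 0.071, 0.012, 0.009]
ft_force: [0.9, 0.7, -2.4]
grip_width: 0.174
```

Run:
```python
from h import *
st((.470,.035,.017),3.5)
```

```text
t 3.38 p [ 0.4956 -0.2722  0.0285] yaw 8.17 tilt [ 0.025 -0.015 -1.   ] F [ 0.9  0.7 -2.4] w 0.174 j7 -1.11
 tool shift [ 0.0181 -0.3079  0.0062] turn 4.67
```

The tool drifts up and gripped high. I'll reopen, lower and grip again.

Emit:
apply_moves(commands=[[0,0,0,0,0],[0,0,0,0,0],[0,0,0,0,0],[-0.004,0,0.004,0,0]])

```text
clock: 3.72
position: [0.4927, -0.273, 0.0249]
ee_rot: [0.997, 0.071, 0.013, 0.009]
ft_force: [0.2, -0.4, -0.0]
grip_width: 0.505
```

Emit:
apply_moves(commands=[[0,0,0.006,0,0]])

```text
clock: 3.8
position: [0.4923, -0.2735, 0.0188]
ee_rot: [0.997, 0.071, 0.013, 0.009]
ft_force: [0.0, -0.4, 0.3]
grip_width: 0.502
```

Emit:
apply_moves(commands=[[0,0,0.006,0,0]])

```text
clock: 3.88
position: [0.4924, -0.2738, 0.0123]
ee_rot: [0.997, 0.071, 0.013, 0.009]
ft_force: [0.6, -0.5, -0.2]
grip_width: 0.499
```

Run:
```python
from h import *
st((.490,-.270,.017),7.9)
s=manip.get_obs();print(s["joint_pos"],s["tau"])
```

```text
t 3.88 p [ 0.4924 -0.2738  0.0123] yaw 8.16 tilt [ 0.027 -0.017 -0.999] F [ 0.6 -0.5 -0.2] w 0.499 j7 -1.11
 tool shift [-0.0018 -0.004  -0.0048] turn 0.26
[ 0.63361719  0.41693304 -0.24693098  1.85622219  0.13781231  0.85266594
 -1.10940122] [ 3.62971472e-01 -6.04992986e+01 -2.64012113e+00 -3.10734165e+01
 -4.26617882e-02  2.32655802e-01  9.53783188e-02]
```

Emit:
apply_moves(commands=[[-0.002,-0.004,-0.005,0,0.3],[0,0,0,0,1],[0,0,0,0,1]])

```text
clock: 4.13
position: [0.4886, -0.2694, 0.0157]
ee_rot: [0.997, 0.071, 0.012, 0.009]
ft_force: [0.1, -0.4, -1.2]
grip_width: 0.179
```

Emit:
apply_moves(commands=[[0,0,0,0,1],[0,0,0,0,1],[0,0,0,0,1],[0,0,0,0,1]])

```text
clock: 4.47
position: [0.4884, -0.2691, 0.0157]
ee_rot: [0.997, 0.071, 0.012, 0.009]
ft_force: [0.7, -0.2, -1.5]
grip_width: 0.179
```

Emit:
apply_moves(commands=[[-0.004,-0.01,0,0,1],[-0.004,-0.02,0,1,1],[-0.004,-0.02,0,1,1],[0,-0.02,0,1,1],[0,-0.02,0,1,1]])

```text
clock: 4.88
position: [0.4664, -0.185, 0.0159]
ee_rot: [0.999, 0.03, 0.015, 0.012]
ft_force: [0.6, -2.1, 2.7]
grip_width: 0.179
```

Run:
```python
from h import *
st((.477,.033,.0157),3.5)
```

```text
t 4.88 p [ 0.4664 -0.185   0.0159] yaw 3.51 tilt [ 0.031 -0.022 -0.999] F [ 0.6 -2.1  2.7] w 0.179 j7 -1.34
 tool shift [ 0.0239 -0.2169 -0.0043] turn 0.01
```

Emit:
apply_moves(commands=[[0.002,-0.022,-0.0004,0,1],[0.002,-0.022,-0.0004,0,1],[0.002,-0.022,-0.0004,0,1],[0.002,-0.022,-0.0004,0,1],[0.002,-0.022,-0.0004,0,1]])

```text
clock: 5.3
position: [0.4665, -0.07, 0.016]
ee_rot: [0.999, 0.029, 0.015, 0.013]
ft_force: [-0.2, -1.4, -1.1]
grip_width: 0.177
```

Emit:
apply_moves(commands=[[0.002,-0.022,-0.0004,0,1],[0.002,-0.022,-0.0004,0,1],[0.002,-0.022,-0.0004,0,1],[0.002,-0.022,-0.0004,0,1],[0,-0.01,0,0,1]])

```text
clock: 5.72
position: [0.4661, 0.0357, 0.016]
ee_rot: [0.999, 0.03, 0.016, 0.014]
ft_force: [0.0, -1.8, 2.4]
grip_width: 0.182
```

Run:
```python
from h import *
st((.477,.033,.0157),3.5)
im,d=camera("top");cv2.imwrite("top1.png",im[:,:,::-1]);cv2.imwrite("pics/e.png",cv2.resize(im[110:270,220:400,::-1],None,fx=3.6,fy=3.6,interpolation=2))
i=camera_info("top");K=i["camera_matrix"];M=R.from_quat(i["rotation"]).as_matrix()
v,u=np.mgrid[:400,:640];p=np.stack([(u-K[0,2])/K[0,0]*d,(v-K[1,2])/K[1,1]*d,d],-1)@M.T+i["xyz"];np.save("pts1.npy",p)
q=p[(p[...,2]>.005)&(p[...,2]<.013)&(p[...,0]>.45)&(p[...,0]<.63)&(p[...,1]>-.05)&(p[...,1]<.12)]
print(len(q),cv2.minAreaRect(q[:,:2].astype(np.float32)*1000),q[q[:,0]<.57].mean(0), q[:,0].max())
for s in(.53,.545,.56,.575):
    a=q[abs(q[:,0]-s)<.008];print(s,a[:,1].min(),a[:,1].max(),a[:,2].mean())
```

```text
t 5.72 p [0.4661 0.0357 0.016 ] yaw 3.46 tilt [ 0.032 -0.027 -0.999] F [ 0.  -1.8  2.4] w 0.182 j7 -1.86
 tool shift [0.0107 0.0033 0.0007] turn -0.04
1056 ((547.8780517578125, 20.16716766357422), (202.00027465820312, 105.49878692626953), 20.904800415039062) [0.53183132 0.025048   0.01042191] 0.6256948918360663
0.53 -0.004404543945726494 0.053410843523746795 0.010523864955885967
0.545 -0.004517859430463539 0.06346560212874149 0.010452970223643165
0.56 -0.027968142258694165 0.08232889669798991 0.010409245575555098
0.575 -0.002413701142500141 0.08232889669798991 0.01053646575943942
```

View pics/e.png

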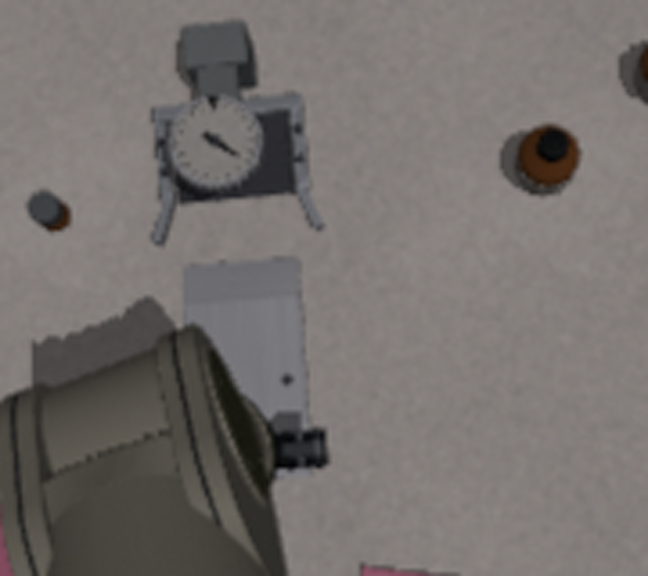

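The plate lies flat in front of the mouth: its front edge is near row 262 of the crop, columns 183–300, and the rails' inner sides are at about 168 and 297. I'll measure the lateral offset.

Run:
```python
from h import *
for n,uv,z in (("front L",(270.8,182.8),.004),("front R",(303.3,182),.004),("mid L",(271.2,194),.01),("mid R",(304,194),.01),("low R",(305,216),.01)):
    print(n,at_z("top",uv,z).round(4))
g=cv2.imread("top1.png",0)
im=cv2.imread("top1.png").astype(int)
def prof(x,z):
    y=np.arange(.11,-.03,-.002);uv=np.float32([proj("top",(x,t,z)) for t in y])
    v=cv2.remap(g,uv[None,:,0].copy(),uv[None,:,1].copy(),1)[0].astype(float)
    e=np.diff(cv2.blur(v[None],(3,1))[0]);k=np.argsort(-abs(e))[:8];print(x,z,[(round(float(y[j]),3),round(float(e[j]))) for j in sorted(k)])
p=np.load("pts1.npy")
for x in(.575,.585,.595,.605): 
    a=p[(abs(p[...,0]-x)<.004)&(p[...,2]>.0035)&(p[...,2]<.013)&(p[...,1]<.11)&(p[...,1]>-.04)];print(x,len(a),np.sort(a[:,1])[[0,1,-2,-1]].round(4))
for x in(.66,.67,.68,.69): 
    a=p[(abs(p[...,0]-x)<.004)&(p[...,2]>.009)&(p[...,2]<.018)&(p[...,1]<.12)&(p[...,1]>-.03)];y=a[:,1];print(x,len(a),"R",y[y<.03].min().round(4),y[y<.03].max().round(4),"L",y[y>.06].min().round(4),y[y>.06].max().round(4))
```

```text
front L [0.6058 0.0834 0.004 ]
front R [ 0.6057 -0.003   0.004 ]
mid L [0.575  0.0814 0.01  ]
mid R [ 0.5728 -0.0048  0.01  ]
low R [ 0.5151 -0.0066  0.01  ]
0.575 88 [-0.0024 -0.0024  0.0821  0.0823]
0.585 92 [-0.0024 -0.0023  0.0822  0.0824]
0.595 97 [-0.0021 -0.002   0.0827  0.0936]
0.605 67 [-0.0155 -0.0022  0.0795  0.0828]
0.66 20 R -0.0092 -0.0035 L 0.0912 0.0999
0.67 25 R -0.0092 -0.001 L 0.0915 0.0998
0.68 21 R -0.0092 -0.0014 L 0.0919 0.1002
0.69 18 R -0.007 -0.0013 L 0.0944 0.0996
```

Emit:
apply_moves(commands=[[0.018,-0.001,0.0006,0,1],[0.018,0,0.0006,0,1],[0.018,0,0.0006,0,1],[0,0,0,0,1]])

```text
clock: 6.1
position: [0.5163, 0.0401, 0.0163]
ee_rot: [0.999, 0.032, 0.012, 0.016]
ft_force: [2.1, -2.3, -0.3]
grip_width: 0.177
```

Emit:
apply_moves(commands=[[0.01,0,0.0003,0,1],[0.01,0,0.0003,0,1]])

```text
clock: 6.27
position: [0.5341, 0.0393, 0.0162]
ee_rot: [0.999, 0.031, 0.01, 0.017]
ft_force: [-3.1, 0.1, 5.0]
grip_width: 0.178
```

Run:
```python
from h import *
st((.577,.0410,.0157),3.5)
im,d=camera("top");cv2.imwrite("pics/f.png",cv2.resize(im[120:220,230:350,::-1],None,fx=5,fy=5,interpolation=2))
```

```text
t 6.27 p [0.5341 0.0393 0.0162] yaw 3.53 tilt [ 0.02  -0.033 -0.999] F [-3.1  0.1  5. ] w 0.178 j7 -1.87
 tool shift [0.0429 0.0009 0.0013] turn 0.03
```

View pics/f.png

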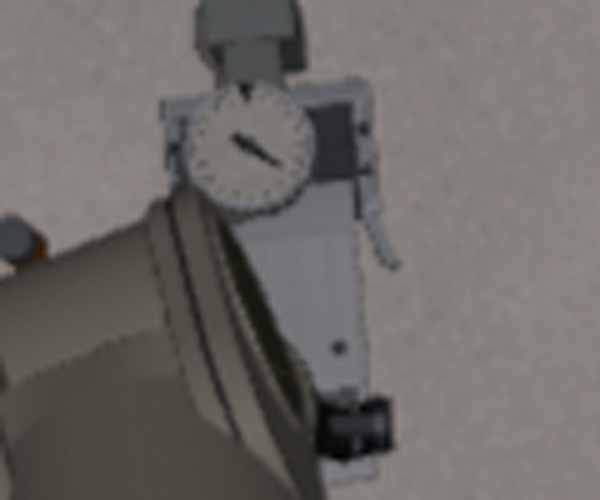

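Run:
```python
from h import *
im,d=camera("top")
i=camera_info("top");K=i["camera_matrix"];M=R.from_quat(i["rotation"]).as_matrix()
v,u=np.mgrid[:400,:640];p=np.stack([(u-K[0,2])/K[0,0]*d,(v-K[1,2])/K[1,1]*d,d],-1)@M.T+i["xyz"]
for (c,r) in((190,200),(220,260),(270,340),(350,430)): print(p[int(120+r/5),int(230+c/5)].round(3))
im,d=camera("side");cv2.imwrite("side2.png",im[:,:,::-1])
```

```text
[0.575 0.021 0.396]
[0.555 0.011 0.398]
[ 0.534 -0.001  0.37 ]
[ 0.531 -0.003  0.106]
```

Emit:
apply_moves(commands=[[0.01,-0.001,0.0003,0,1],[0.01,0,0.0003,0,1],[0.01,0,0.0003,0,1],[0.006,0,0.0002,0,1]])

```text
clock: 6.75
position: [0.5652, 0.0414, 0.0163]
ee_rot: [0.999, 0.031, 0.006, 0.018]
ft_force: [-7.0, -0.7, 7.7]
grip_width: 0.175
```

Emit:
apply_moves(commands=[[0.005,0,0.0002,0,1],[0.004,0,0,0,1]])

```text
clock: 6.92
position: [0.5723, 0.0419, 0.0164]
ee_rot: [0.999, 0.031, 0.005, 0.018]
ft_force: [-5.5, -1.8, 4.7]
grip_width: 0.173
```

Run:
```python
from h import *
st((.577,.0410,.0157),3.5)
im,d=camera("top");cv2.imwrite("pics/g.png",cv2.resize(im[120:220,230:350,::-1],None,fx=5,fy=5,interpolation=2))
```

```text
t 6.92 p [0.5723 0.0419 0.0164] yaw 3.54 tilt [ 0.011 -0.036 -0.999] F [-5.5 -1.8  4.7] w 0.173 j7 -1.87
 tool shift [0.0046 0.0012 0.0008] turn 0.04
```

Emit:
apply_moves(commands=[[0.005,0,0.0002,0,1]])

```text
clock: 7.05
position: [0.574, 0.0416, 0.0159]
ee_rot: [0.999, 0.031, 0.002, 0.019]
ft_force: [-38.4, -4.7, 35.8]
grip_width: 0.181
```

Emit:
apply_moves(commands=[[0.005,0,0.0002,0,1]])

```text
clock: 7.13
position: [0.5741, 0.0415, 0.0156]
ee_rot: [0.999, 0.031, -0.003, 0.019]
ft_force: [-33.5, -3.9, 36.5]
grip_width: 0.181
```

Emit:
apply_moves(commands=[[0.005,0,0,0,1]])

```text
clock: 7.22
position: [0.5742, 0.0415, 0.0156]
ee_rot: [0.999, 0.031, -0.008, 0.02]
ft_force: [-28.2, -3.8, 28.4]
grip_width: 0.181
```

Emit:
apply_moves(commands=[[0,0,0,0,1],[0,0,0,0,0.2],[0,0,0,0,0.2],[0,0,0,0,0]])

```text
clock: 7.55
position: [0.5715, 0.042, 0.016]
ee_rot: [0.999, 0.031, -0.009, 0.02]
ft_force: [0.4, 0.3, 0.2]
grip_width: 0.498
```

Emit:
apply_moves(commands=[[0,0,-0.02,0,0],[0,0,-0.035,0,0],[0,0,-0.04,0,-0.5],[-0.03,0,-0.02,0,-1],[-0.04,0,0,0,-1]])

```text
clock: 7.97
position: [0.5041, 0.0422, 0.1335]
ee_rot: [0.999, 0.031, -0.011, 0.019]
ft_force: [-0.5, -0.1, 0.2]
grip_width: 0.901
```

Emit:
apply_moves(commands=[[-0.04,0,0,0,-1],[0,0.04,0,0,-1],[0,0.04,0,0,-1]])

```text
clock: 8.22
position: [0.462, -0.0343, 0.1382]
ee_rot: [0.999, 0.038, -0.01, 0.019]
ft_force: [1.0, -1.6, 0.3]
grip_width: 1.001
```

```bash
cat > look.py <<'E'
from h import *
import sys
st((.673,.045,.093),None)
im,d=camera("top");cv2.imwrite("top3.png",im[:,:,::-1])
for t,z in(("needle_tip",.097),("zero_mark",.097),("dial_grip",.093),("plate_grip",.036),("plate",0),("home",0)):
    print(t,[(np.round(at_z("top",r["xy"],z)[:2],4),round(r["conf"],2)) for r in nets.place_of("top",t)[:3]])
cv2.imwrite(sys.argv[1],np.hstack([cv2.resize(im[130:170,258:305,::-1],None,fx=10,fy=10,interpolation=2),cv2.resize(im[110:230,230:330,::-1],(333,400),interpolation=2)]))
i=camera_info("top");K=i["camera_matrix"];M=R.from_quat(i["rotation"]).as_matrix()
v,u=np.mgrid[:400,:640];p=np.stack([(u-K[0,2])/K[0,0]*d,(v-K[1,2])/K[1,1]*d,d],-1)@M.T+i["xyz"]
q=p[(p[...,2]>.0065)&(p[...,2]<.0125)&(p[...,0]>.5)&(p[...,0]<.65)&(p[...,1]>-.03)&(p[...,1]<.11)]
print("plate rect",cv2.minAreaRect(q[q[:,0]<.62][:,:2].astype(np.float32)*1000),"rear x",np.sort(q[:,0])[:3])
b=p[(p[...,2]>.04)&(p[...,2]<.055)&(p[...,0]>.53)&(p[...,0]<.62)&(abs(p[...,1]-.04)<.03)];print("bar",len(b),b.mean(0))
dd=p[(p[...,2]>.088)&(p[...,2]<.11)&(p[...,0]>.63)&(p[...,0]<.71)&(abs(p[...,1]-.045)<.04)];print("dial",cv2.minEnclosingCircle(dd[:,:2].astype(np.float32)*1000),np.median(dd[:,2]))
E
python3 look.py pics/h.png
```

```text
t 8.22 p [ 0.462  -0.0343  0.1382] yaw 4.28 tilt [-0.019 -0.039 -0.999] F [ 1.  -1.6  0.3] w 1.001 j7 -1.6
 tool shift [ 0.2173 -0.0648  0.038 ] turn None
needle_tip []
zero_mark [(array([0.6931, 0.0434]), 0.56)]
dial_grip [(array([0.6745, 0.0439]), 0.79)]
plate_grip [(array([0.5777, 0.0424]), 0.96), (array([ 0.3801, -0.3012]), 0.95), (array([0.3409, 0.1393]), 0.64)]
plate [(array([0.6233, 0.0481]), 0.76), (array([ 0.3373, -0.339 ]), 0.74), (array([0.367 , 0.1874]), 0.66)]
home []
plate rect ((601.2813720703125, 42.32571029663086), (37.64922332763672, 84.98184967041016), 0.3986906111240387) rear x [0.58227504 0.58277225 0.58278552]
bar 38 [0.58762281 0.04161342 0.04677595]
dial ((672.6961669921875, 46.04386520385742), 32.55573654174805) 0.09884193267392694
```

View pics/h.png

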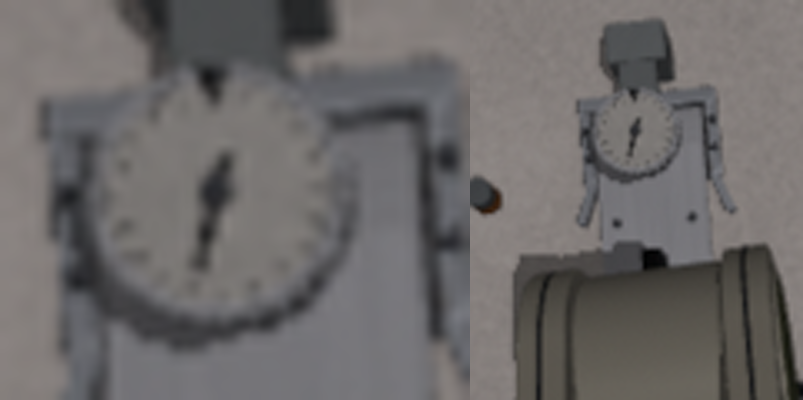

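The plate is in the nest and the needle has swung: its thin tip is at about (200,268) in the left crop and its hub at (215,192). The zero mark is at the top (211,85). I'll rectify the dial plane to measure angles and check the plate depth from its holes.

```bash
cat > ang.py <<'E'
from h import *
import sys
def rectd(im,c,z=.0985,h=.036,s=8000):
    P=[(c[0]+h,c[1]+h),(c[0]+h,c[1]-h),(c[0]-h,c[1]-h),(c[0]-h,c[1]+h)]
    n=int(2*h*s);src=np.float32([proj("top",(*p,z)) for p in P])
    return cv2.warpPerspective(im,cv2.getPerspectiveTransform(src,np.float32([(0,0),(n,0),(n,n),(0,n)])),(n,n),flags=cv2.INTER_CUBIC)
def run(out,c=(.6727,.0455)):
    acc=sum(camera("top")[0].astype(float) for _ in range(4))/4
    im=cv2.cvtColor(acc.astype(np.uint8),cv2.COLOR_RGB2BGR);r=rectd(im,c);cv2.imwrite(out,r)
    g=cv2.cvtColor(r,cv2.COLOR_BGR2GRAY);n=g.shape[0]
    pol=cv2.warpPolar(g,(n//2,720),(n/2,n/2),n/2,cv2.INTER_LINEAR).astype(float) # rows: angle cw from right
    for nm,a,b in(("needle",9,18),("mark",20,26)):
        pr=pol[:,a*8:b*8].mean(1);w=np.median(pr)-cv2.blur(np.tile(pr,3)[:,None],(1,7))[720:1440,0]
        for k in np.argsort(-w)[:1]:
            idx=(np.arange(-24,25)+k);ww=np.clip(w[idx%720]-.3*w[k],0,None);a_=(idx*ww).sum()/ww.sum()/2
            yaw=-a_-90  # image right=-y, down=-x ; world angle
            print(nm,"world angle deg",round((yaw+180)%360-180,1),"depth",round(w[k],1))
if __name__=="__main__": run(sys.argv[1])
E
python3 - <<'E'
from h import *
from ang import run
h1=at_z("top",(273.8,176.6),.01);h2=at_z("top",(296.4,174.5),.01);print(h1,h2)
m=(h1+h2)/2;d=h1-h2;y=np.arctan2(-d[0],d[1]);print("yaw",np.degrees(y),"len",np.hypot(*d[:2]),"plate origin",m[:2]+.009*np.array([np.cos(y),np.sin(y)]))
run("pics/i.png")
E
```

```text
[0.62110853 0.07430551 0.01      ] [0.62510789 0.01445094 0.01      ]
yaw 3.822699809608636 len 0.0599880379652887 plate origin [0.63208818 0.04497825]
needle world angle deg 161.8 depth 63.9
mark world angle deg 3.9 depth 46.5
```

View pics/i.png

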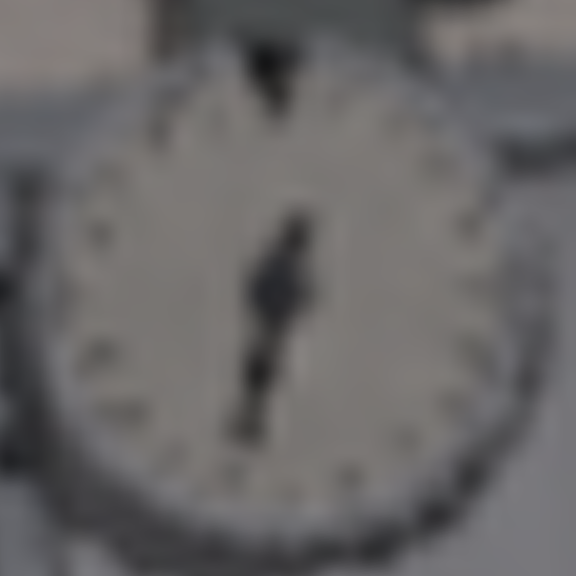

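Emit:
apply_moves(commands=[[0.03,-0.008,-0.015,5,-1]])

```text
clock: 8.85
position: [0.4875, -0.0243, 0.1483]
ee_rot: [1.0, -0.007, -0.015, 0.02]
ft_force: [2.2, -0.2, 0.4]
grip_width: 0.998
```

```bash
python3 -c "
from h import *
st((.6727,.0455,.14))"
```

```text
t 8.85 p [ 0.4875 -0.0243  0.1483] yaw -0.86 tilt [-0.03  -0.039 -0.999] F [ 2.2 -0.2  0.4] w 0.998 j7 -1.72
 tool shift [ 1.843e-01 -7.270e-02 -1.000e-04] turn None
```

The hole geometry suggests the plate may have sprung back about 2.5 mm when I let go. I'll push it again from behind the bar with closed fingers, which can't pull it back. The bezel then needs about 165° anticlockwise.

Emit:
apply_moves(commands=[[0.007,-0.033,0,-4,1],[0.007,-0.033,0,0,1],[0,0,0,0,1],[0,0,0,0,1],[0,0,0.03,0,1]])

```text
clock: 9.27
position: [0.5079, 0.0478, 0.1212]
ee_rot: [0.999, 0.028, -0.009, 0.018]
ft_force: [1.1, 0.1, 0.5]
grip_width: 0.296
```

```bash
python3 -c "
from h import *
st((.515,.0405,.016),3.5)"
```

```text
t 9.27 p [0.5079 0.0478 0.1212] yaw 3.15 tilt [-0.017 -0.036 -0.999] F [1.1 0.1 0.5] w 0.296 j7 -1.82
 tool shift [0.0087 0.0039 0.1053] turn -0.35
```

Emit:
apply_moves(commands=[[0.004,0.002,0.035,0,1],[0.004,0.002,0.035,0,1],[0,0,0.03,0,1],[0,0,0.004,0,1]])

```text
clock: 9.6
position: [0.5134, 0.0384, 0.0116]
ee_rot: [0.999, 0.027, -0.009, 0.018]
ft_force: [-0.7, -0.7, -0.9]
grip_width: -0.0
```

Emit:
apply_moves(commands=[[0.008,0,0,0,1],[0.006,0,0,0,1]])

```text
clock: 9.77
position: [0.5263, 0.0381, 0.0109]
ee_rot: [0.999, 0.027, -0.011, 0.019]
ft_force: [0.0, 0.0, 0.3]
grip_width: -0.001
```

Emit:
apply_moves(commands=[[0.005,0,0,0,1]])

```text
clock: 9.85
position: [0.5328, 0.0384, 0.0123]
ee_rot: [0.999, 0.027, -0.01, 0.019]
ft_force: [0.4, -1.0, 0.7]
grip_width: 0.0
```

Emit:
apply_moves(commands=[[0.005,0,0,0,1]])

```text
clock: 9.93
position: [0.5397, 0.0387, 0.0139]
ee_rot: [0.999, 0.027, -0.009, 0.019]
ft_force: [-0.0, 0.3, -0.4]
grip_width: 0.001
```

Emit:
apply_moves(commands=[[0.003,0,0,0,1]])

```text
clock: 10.02
position: [0.5446, 0.039, 0.0154]
ee_rot: [0.999, 0.027, -0.008, 0.019]
ft_force: [-0.6, 0.3, -0.3]
grip_width: 0.004
```

Emit:
apply_moves(commands=[[0.003,0,0,0,1]])

```text
clock: 10.1
position: [0.5467, 0.0386, 0.0159]
ee_rot: [0.999, 0.026, -0.009, 0.019]
ft_force: [-21.0, -4.3, 4.2]
grip_width: -0.001
```

Emit:
apply_moves(commands=[[0.003,0,0,0,1]])

```text
clock: 10.18
position: [0.5465, 0.0383, 0.0158]
ee_rot: [0.999, 0.026, -0.013, 0.02]
ft_force: [-25.0, -0.6, 15.0]
grip_width: -0.001
```

Emit:
apply_moves(commands=[[0.003,0,0,0,1]])

```text
clock: 10.27
position: [0.5462, 0.0382, 0.0158]
ee_rot: [0.999, 0.026, -0.017, 0.021]
ft_force: [-18.5, 0.6, 16.1]
grip_width: -0.001
```

Hard contact came with the bar's rear face at x≈0.5575, so the plate origin is 0.6355. That matches home (0.635): the plate is against the stop. Now to the dial.

Emit:
apply_moves(commands=[[-0.015,0,0,0,1],[-0.01,0,-0.03,0,1],[0,0,-0.04,0,-1],[0,0,-0.04,0,-1],[0,0,-0.04,0,-1]])

```text
clock: 10.68
position: [0.5204, 0.043, 0.1662]
ee_rot: [0.999, 0.027, -0.025, 0.021]
ft_force: [2.1, -0.3, -0.3]
grip_width: 0.416
```

Emit:
apply_moves(commands=[[0.035,0,0,0,-1],[0.035,0,0,0,-1],[0.035,0,0,0,-1],[0.03,0,0,0,-1],[0,0,0,0,-1]])

```text
clock: 11.1
position: [0.6673, 0.0514, 0.1825]
ee_rot: [0.999, 0.026, -0.009, 0.022]
ft_force: [0.5, 0.4, -0.4]
grip_width: 1.002
```

```bash
python3 -c "
from h import *
st((.6727,.0462,.074))"
```

```text
t 11.1 p [0.6673 0.0514 0.1825] yaw 3.0 tilt [-0.017 -0.044 -0.999] F [ 0.5  0.4 -0.4] w 1.002 j7 -1.81
 tool shift [0.0073 0.0008 0.1085] turn None
```

Emit:
apply_moves(commands=[[0.004,0,0.03,0,-1],[0.003,0,0.03,0,-1],[0,0,0.02,0,-1]])

```text
clock: 11.35
position: [0.6797, 0.0501, 0.1081]
ee_rot: [0.999, 0.026, -0.002, 0.02]
ft_force: [-0.3, -0.5, 0.1]
grip_width: 1.004
```

```bash
python3 -c "
from h import *
st((.6724,.0456,.074))"
```

```text
t 11.35 p [0.6797 0.0501 0.1081] yaw 3.0 tilt [-0.004 -0.041 -0.999] F [-0.3 -0.5  0.1] w 1.004 j7 -1.83
 tool shift [-0.0074  0.0027  0.0343] turn None
```

Emit:
apply_moves(commands=[[-0.007,0.002,0.012,0,-1],[0,0,0.012,0,-1],[0,0,0.008,0,-1]])

```text
clock: 11.6
position: [0.672, 0.0463, 0.073]
ee_rot: [0.999, 0.026, -0.003, 0.02]
ft_force: [-0.5, -0.6, -0.5]
grip_width: 0.998
```

```bash
python3 -c "
from h import *
st((.6724,.0456,.074))"
```

```text
t 11.6 p [0.672  0.0463 0.073 ] yaw 3.01 tilt [-0.005 -0.041 -0.999] F [-0.5 -0.6 -0.5] w 0.998 j7 -1.84
 tool shift [ 0.0004  0.0008 -0.001 ] turn None
```

Emit:
apply_moves(commands=[[0,0,0.008,0,-1],[0,0,0,0,0.6],[0,0,0,0,1],[0,0,0,0,1],[0,0,0,0,1]], squeeze=40)

```text
clock: 12.02
position: [0.6723, 0.0454, 0.0649]
ee_rot: [0.999, 0.026, -0.004, 0.021]
ft_force: [1.9, 2.9, -9.2]
grip_width: 0.716
```

Emit:
apply_moves(commands=[[0,0,0,-5,1],[0,0,0,-5,1],[0,0,0,-5,1]])

```text
clock: 12.27
position: [0.6724, 0.045, 0.0649]
ee_rot: [0.987, 0.16, -0.006, 0.021]
ft_force: [-0.3, 0.1, -5.5]
grip_width: 0.713
```

```bash
python3 -c "
from h import *
st((.6724,.0456,.066))"
```

```text
t 12.27 p [0.6724 0.045  0.0649] yaw 18.36 tilt [-0.006 -0.043 -0.999] F [-0.3  0.1 -5.5] w 0.713 j7 -1.59
 tool shift [ 0.0002 -0.0006 -0.0011] turn None
```

Emit:
apply_moves(commands=[[0,0,0,-6,1],[0,0,0,-6,1],[0,0,0,-6,1],[0,0,0,-6,1],[0,0,0,-6,1]])

```text
clock: 12.68
position: [0.673, 0.0443, 0.0649]
ee_rot: [0.907, 0.421, -0.011, 0.02]
ft_force: [-1.6, -0.1, -5.9]
grip_width: 0.713
```

Emit:
apply_moves(commands=[[0,0,0,-6,1],[0,0,0,-6,1],[0,0,0,-6,1],[0,0,0,-6,1],[0,0,0,-6,1]])

```text
clock: 13.1
position: [0.6737, 0.044, 0.0653]
ee_rot: [0.758, 0.652, -0.016, 0.017]
ft_force: [-1.3, -0.3, -4.2]
grip_width: 0.707
```

```bash
python3 -c "
from h import *
st((.6724,.0456,.066))"
```

```text
t 13.1 p [0.6737 0.044  0.0653] yaw 81.42 tilt [-0.001 -0.046 -0.999] F [-1.3 -0.3 -4.2] w 0.707 j7 -0.58
 tool shift [ 0.0013 -0.0015 -0.0008] turn None
```

Emit:
apply_moves(commands=[[0.001,0,0,-6,1],[0,0,0,-6,1],[0,0,0,-6,1],[0,0,0,-6,1],[0,0,0,-6,1]])

```text
clock: 13.52
position: [0.6746, 0.0442, 0.0654]
ee_rot: [0.553, 0.833, -0.019, 0.013]
ft_force: [-8.5, -2.2, 8.9]
grip_width: 0.709
```

Emit:
apply_moves(commands=[[0,0,0,-6,1],[0,0,0,-6,1],[0,0,0,-6,1],[0,0,0,-6,1],[0,0,0,-6,1]])

```text
clock: 13.93
position: [0.6751, 0.0447, 0.0656]
ee_rot: [0.307, 0.951, -0.02, 0.008]
ft_force: [-2.3, 0.8, -4.3]
grip_width: 0.71
```

```bash
python3 -c "
from h import *
st((.6724,.0456,.066),168)"
```

```text
t 13.93 p [0.6751 0.0447 0.0656] yaw 144.23 tilt [ 0.002 -0.042 -0.999] F [-2.3  0.8 -4.3] w 0.71 j7 0.44
 tool shift [ 0.0027 -0.0009 -0.0004] turn -23.77
```

Emit:
apply_moves(commands=[[0.002,0,0,-6,1],[0,0,0,-6,1],[0,0,0,-6,1],[0,0,0,-4.5,1],[0,0,0,0,1]])

```text
clock: 14.35
position: [0.6754, 0.0455, 0.0656]
ee_rot: [0.105, 0.994, -0.019, 0.005]
ft_force: [-1.3, -0.8, -4.0]
grip_width: 0.708
```

```bash
python3 -c "
from h import *
st((.6724,.0456,.066),168)"
```

```text
t 14.35 p [0.6754 0.0455 0.0656] yaw 167.93 tilt [ 0.005 -0.038 -0.999] F [-1.3 -0.8 -4. ] w 0.708 j7 0.83
 tool shift [ 0.003  -0.0005 -0.0004] turn -0.07
```

Now I'll open, rise and retreat to look.

Emit:
apply_moves(commands=[[0,0,0,0,-1],[0,0,0,0,-1],[0,0,0,0,-1],[0,0,-0.015,0,-1],[0,0,-0.04,0,-1]])

```text
clock: 14.77
position: [0.6732, 0.0458, 0.1172]
ee_rot: [0.111, 0.994, -0.02, 0.001]
ft_force: [0.2, -0.6, -0.1]
grip_width: 1.0
```

Emit:
apply_moves(commands=[[0,0,-0.04,0,-1],[0.04,0,0,0,-1],[0.04,0,0,0,-1],[0.04,0,0,0,-1],[0.04,0,0,0,-1]])

```text
clock: 15.18
position: [0.5256, 0.0859, 0.1729]
ee_rot: [0.118, 0.993, -0.016, 0.013]
ft_force: [-0.2, 0.3, 2.4]
grip_width: 1.0
```

Emit:
apply_moves(commands=[[0.04,0,0,0,-1],[0.04,0,0,0,-1],[0,0,0,0,-1]])

```text
clock: 15.43
position: [0.4399, 0.1082, 0.1718]
ee_rot: [0.117, 0.993, -0.021, 0.015]
ft_force: [0.4, -0.8, -0.1]
grip_width: 0.999
```

```bash
python3 -c "
from h import *
st()"; python3 ang.py pics/j.png; python3 look.py k.png
```

```text
t 15.43 p [0.4399 0.1082 0.1718] yaw 166.59 tilt [ 0.025 -0.046 -0.999] F [ 0.4 -0.8 -0.1] w 0.999 j7 0.87
needle world angle deg 161.5 depth 64.9
mark world angle deg 164.9 depth 68.1
t 15.63 p [0.4468 0.106  0.1725] yaw 166.31 tilt [ 0.026 -0.037 -0.999] F [ 0.1 -0.2 -0.7] w 1.006 j7 0.87
 tool shift [-0.2314 -0.0031  0.0876] turn None
needle_tip []
zero_mark [(array([0.537 , 0.2561]), 0.75), (array([0.6551, 0.0486]), 0.63)]
dial_grip [(array([0.6709, 0.0403]), 0.79)]
plate_grip [(array([ 0.382 , -0.3015]), 0.97), (array([0.5743, 0.0434]), 0.76), (array([ 0.3352, -0.0643]), 0.6)]
plate [(array([ 0.3312, -0.1112]), 0.94), (array([0.3649, 0.1851]), 0.86), (array([0.6374, 0.0485]), 0.7)]
home []
plate rect ((588.0230102539062, 40.84211730957031), (66.53351593017578, 85.8829574584961), 3.168051242828369) rear x [0.55344075 0.5534919  0.55356028]
bar 101 [0.57688992 0.03979059 0.04703002]
dial ((672.8607788085938, 45.59126281738281), 32.42402267456055) 0.098771339892328
```

View pics/j.png

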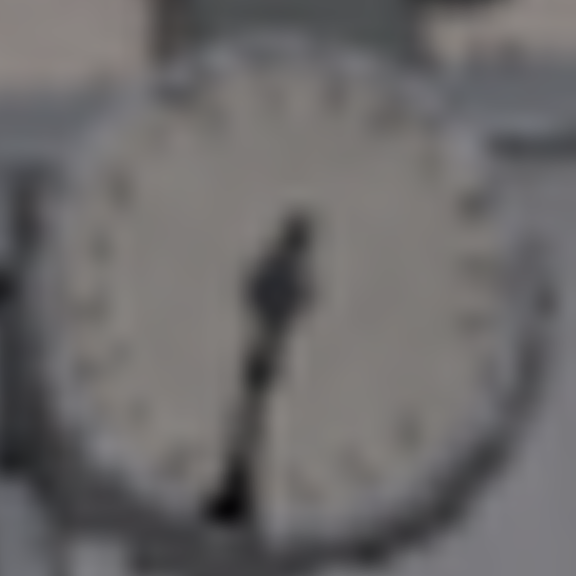

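The arrowhead (base ~(224,515)) now lies on the needle's line: hub (278,285), tip ~(238,455), both at 13° from the mouth axis. The bar is at (0.577,0.040), as expected when home. Handing in.

```bash
python3 -c "
from h import *
st();print(workorder.hand_in())"
```

```text
t 15.98 p [0.4458 0.1066 0.1712] yaw 166.37 tilt [ 0.023 -0.035 -0.999] F [-0.7 -0.1 -1. ] w 1.0 j7 0.87
the job is handed in; nothing more can be done
None
```

The plate is home against the stop and the bezel's zero mark is at the needle tip. I handed the job in at about 16 s; no verdict came back.

**What I did:** I slid the aluminium plate flat along the bench into the nest. I then pushed it once more from behind with closed fingers, because one reading suggested it had sprung back about 2.5 mm on release. Then I turned the bezel about 165° anticlockwise in one grip, let go and moved clear.

**Last checks:**
- **Plate:** its grip bar measured (0.577, 0.040), against (0.577, 0.0395) expected when home. Its yaw was 3.2°, against about 3.5° for the nest. The final push met hard contact at once.
- **Bezel:** in the enlarged picture the zero mark and needle tip lie on the same line from the hub, both about 13° off.
- **Robot:** clear of everything, with contact forces near zero.

**What failed or disagreed:**
- The automatic angle readout gave 161.5° for the needle and 164.9° for the mark. I put that down to its assumed centre being about 1 mm off. Even if real, it is about 1.2 mm at the tip, within the 2.5 mm allowed.
- The network never found the needle tip, so I read that from the picture.
- The first grip on the bar was too high, and I redid it before sliding.

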